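# Set out the gluing tray: bottle, clamp and block in order, tape on the block

### The job

Set out the gluing tray with one item in the middle of each compartment: the small bottle upright in the compartment next to the tray's steel handle, the cork sanding block at the opposite end and the spring clamp between them, both lying flat and square with their long side across the tray. Lay the smaller roll of tape flat on top of the sanding block, centred on it. Never tip the bottle over, and leave the wide tape roll and the marker where they are.

Things in the scene. Friction and masses are not known exactly. Their poses are not given: they have to be found in the camera images.
- tray: plywood tray fixed to the table, any yaw, 274 x 128 x 12 mm, long along x. Origin: centre of its underside; z up. Three compartments in a row, centres at x = -90, 0, +90 mm, y = 0, each 86 (x) by 120 mm (y) inside, floor 4 mm above the table; walls 4 mm thick, tops 12 mm above the table. A flat steel loop handle sticks out 34 mm at the +x end, next to the compartment at x = +90 mm.
- sanding_block: brown cork sanding block, a plain box of 58 x 98 x 28 mm (x, y, z), about 80 g, lying flat. Origin: centre of its underside; y along its long side, z up.
- small_tape: the smaller roll of tape, black with a pale core, lying flat: outside diameter 64 mm, height 18 mm, about 50 g. Origin: centre of its underside, on the axis of the roll; z up.
- small_bottle: small round glue bottle, standing: 69 mm high, body 27 mm in diameter up to 36 mm height, cap at most 17 mm in diameter above 43 mm; about 30 g. Origin: centre of its underside; z up.
- wide_tape: bystander, to be left alone: wide pale roll of tape lying flat, 96 mm in diameter, 24 mm high. Origin: centre of its underside.
- marker: bystander, to be left alone: felt marker lying flat, 15 x 132 x 16 mm, long along its y axis. Origin: centre of its underside.
- spring_clamp: plastic spring clamp lying flat, stiff, 53 x 101 x 17 mm (x, y, z), about 60 g. Origin: centre of its underside; y along its long side. Jaws at the -y end: from y = -50 to -5 mm it is 30 mm wide (x = -15 to +15 mm), well gripped across x at y = -12 mm; towards +y its two handles spread to 53 mm. It may point either way in the tray.
There are look-alikes about, which are no part of the job. What is shaped like the small_bottle but orange is not meant.

How it is judged:
By the outcome, as a careful person would: the job done as asked, in the order asked, and still so for the second after the job is handed in, with the robot touching nothing.
It also fails if it takes over 102 s, if anything falls off the work surface, if the arm or the gripper's body presses on something with over 40 N, if the wrist force passes 120 N, or if a joint passes its speed limit or range.

### The arm

A 7-joint arm with a two-finger parallel gripper is mounted at the origin on a cart in front of the work surface, level with it; the furniture and walls round the work are solid. World frame = base frame: x ahead of the robot, y to its left, z up, the work surface at z = 0. Lengths are in m, angles in rad, forces in N, time in s.
With the tool pointing down it reaches from about 0.35 to 0.9 m from the base axis. Payload 8.1 kg.
Tool frame: the origin (TCP) lies midway between the tips of the shut fingers; the grasp point (between the pads) lies arm.tcp_to_grasp behind it (arm.tcp_to_grasp is the distance from the TCP to the grasp point, in m); z points along the fingers, y is the line along which they close (so a half turn about z gives the same grasp; the last joint's range is limited). The gripper opens to 92 mm and grips with 3 to 60 N. Pads are 19 mm wide; open, the fingers measure 130 mm over their backs; the gripper's body (75 mm by 190 mm) begins 47 mm behind the grasp point.
Start: joints at [-1.315, 0.434, 0.025, 1.573, -0.012, 1.134, -0.075], TCP at [0.219, 0.585, 0.227] pointing down, gripper open.
Joint ranges: [-2.62, 2.62], [-0.44, 2.09], [-1.27, 1.32], [0.08, 2.57], [-1.32, 4.46], [0.12, 2], [-2.74, 2.74]. Speed limits (rad/s): [2.22, 2.22, 3.01, 3.01, 3.14, 3.14, 3.14].

### API

Orientations are given as a rotation vector (axis times angle).
In Python, from cell import observe, get_image, arm gives the robot as it stands. The module is installed in compiled form; this text tells all that it offers.
- The arm moves only by the tool drive_tool, never from a script. Its argument "steps" is a list of rows, each a list of 5 numbers: the closure, from 0 (fully open) to 1 (shut), then the shift along the world's x, y, z in mm, then the turn about the world's z in rad. In form: [[hand, x, y, z, roll], ...]. A call has 1 to 20 rows; each row shifts and turns the commanded pose from where the row before left it; what a row does not reach is not made up. A row lasts 1/12 s, in which the tool goes at most 41.7 mm and 7.16 degrees, less where a joint would pass 70% of its speed; a pose out of reach is approached as far as the arm can. A call with a gripper value outside its range is refused whole. The fingers move at their own pace and stop on an object; "grip_force" is the grip in N (left out, the last holds). Time passes only in rows, so rows that do not move let the fingers close. It gives the time, the measured TCP pose, the force, the opening and the grip force at its end, in the units of the state.
- observe(): the state, without advancing time (a new reading comes with each control period).
- get_image(name): name is "side" or "top" or "wrist"; returns a dict with "image" (400x640x3 uint8, red, green, blue), "vfov" (degrees; the focal length in pixels is half the picture's height over the tangent of half this angle, whatever the lens; pixels are square), "cx", "cy" (the principal point, pixels), "xyz" and "attitude" of the camera in the world. Camera axes: x right, y down, z forward; pixel columns grow to the right and rows downward; lengths in m; the calibration is good to about 2 mm. A picture is of the moment at which its call begins. There is no depth.
- arm.sign_off(): hands the job in; it is judged then, once.
The state is a dict: "clock": time; "joints": joint angles; "dq": joint speeds; "joint_efforts": joint torques, N m; "position": TCP position; "ee_rot": TCP orientation; "force": force on the tool from outside, world axes, zero at the start; "ft_torque": the same for the moment, N m; "width": opening from 0.0 (shut) to 1.0 (fully open); "gripper_force": force on a finger pad.
Only numpy, scipy, OpenCV 4.12 (cv2) and the standard library are available. Lean on these libraries where they do the work, as an engineer would, in place of code of your own. Each camera call takes 0.05 s, during which the arm holds its last target. There are 200 camera calls.

## Working session

There is one attempt and no reset: what is moved stays moved. The work goes in short steps, Python scripts to look and compute and a tool call to move; the robot and the scene stay as the last step left them, time stands still between calls to the robot, and variables do not carry over. Pictures are saved under pics/ and viewed, at most 16 in all, crops included, and the job is handed in when it is done.

Besides the shell and the picture viewer there is one more tool, called after ">>>" in YAML: its name, and indented under it one key for each argument. drive_tool: Moves the arm, as the interface text tells. Its arguments: {"type":"object","properties":{"steps":{"type":"array"},"grip_force":{"type":"number"}},"required":["steps"]}

```bash
mkdir -p pics
cat > h.py <<'E'
import numpy as np, cv2, pickle
from scipy.spatial.transform import Rotation as R
from cell import observe, get_image, arm
def snap(n, f):
    d=get_image(n); cv2.imwrite(f'pics/{f}.png', d['image'][:,:,::-1]); pickle.dump(d,open(f'pics/{f}.pkl','wb')); return d
def load(f): return pickle.load(open(f'pics/{f}.pkl','rb'))
def rot(d):
    a=np.array(d['attitude'],float); return a if a.shape==(3,3) else R.from_rotvec(a).as_matrix()
def ray(d,uv,z):
    f=d['image'].shape[0]/2/np.tan(np.radians(d['vfov'])/2)
    uv=np.atleast_2d(uv).astype(float)
    v=np.c_[(uv[:,0]-d['cx'])/f,(uv[:,1]-d['cy'])/f,np.ones(len(uv))]@rot(d).T
    o=np.array(d['xyz']); return o+v*((z-o[2])/v[:,2])[:,None]
def proj(d,p):
    f=d['image'].shape[0]/2/np.tan(np.radians(d['vfov'])/2)
    c=(np.atleast_2d(p)-np.array(d['xyz']))@rot(d); return np.c_[c[:,0]/c[:,2]*f+d['cx'],c[:,1]/c[:,2]*f+d['cy']]
E
python3 - <<'E'
from h import *
for n in('top','side','wrist'):
    d=snap(n,n+'0'); print(n,{k:d[k] for k in d if k!='image'})
print(observe(), arm.tcp_to_grasp)
E
```

```text
top {'vfov': 42.00732531639542, 'cx': 313.1322496042427, 'cy': 201.53591800229185, 'xyz': array([ 0.35611303, -0.09502495,  1.35044874]), 'attitude': array([-2.18537778,  2.13280354, -0.13348231])}
side {'vfov': 42.48888337036377, 'cx': 317.0524349553283, 'cy': 199.0644447813683, 'xyz': array([-0.0160565 , -1.12824058,  0.82452562]), 'attitude': array([-2.09445455,  0.53811277, -0.28103082])}
wrist {'vfov': 68.22197226060322, 'cx': 328.07226411325723, 'cy': 197.9668636070749, 'xyz': array([0.14515683, 0.61198399, 0.384872  ]), 'attitude': array([2.37320207, 1.64457388, 0.24361854])}
{'clock': 0.15, 'joints': array([-1.31461314,  0.43504224,  0.02497574,  1.57384762, -0.01163092,
        1.13401188, -0.07513418]), 'dq': array([ 0.00065871, -0.00274118,  0.00029707, -0.00280412,  0.00015831,
       -0.00054221,  0.00061189]), 'joint_efforts': array([ 1.93479253e-03, -6.68262362e+01,  9.86140743e-01, -3.14697790e+01,
       -6.05000602e-02,  3.92640790e-02,  5.52036624e-05]), 'position': array([0.21936241, 0.58484077, 0.22615378]), 'ee_rot': array([-5.60715019e-01, -3.09101725e+00,  1.81699085e-03]), 'force': array([-0.46190759,  0.01654005, -0.11885395]), 'ft_torque': array([ 0.03149764, -0.03500911,  0.00924883]), 'gripper_force': 0.0, 'width': 1.00259232812205} 0.0188
```

View pics/top0.png

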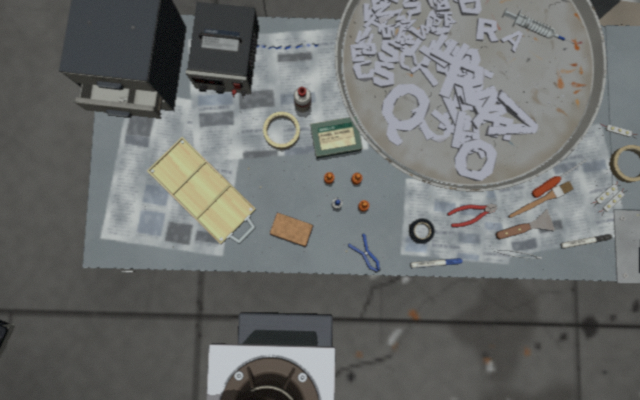

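View pics/side0.png

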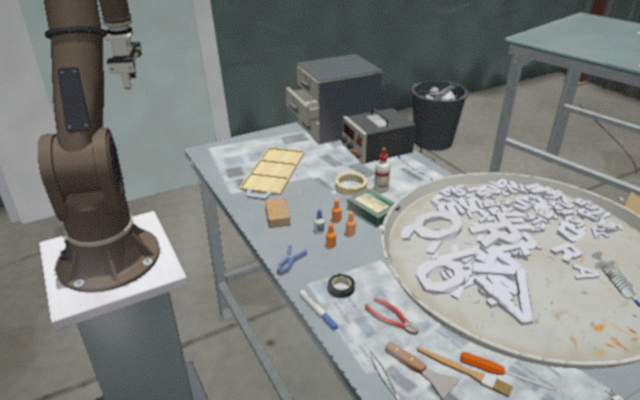

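The top view shows the tray at (202,190) with its handle at (242,232), the cork block (291,229), the white/blue bottle (337,204) amid orange ones, the clamp (365,253), and the black tape (421,231). The side view agrees, with the arm parked off to the left.

Run:
```python
from h import *
d=load('top0');s=load('side0')
print(rot(d).round(3))
print('base,tcp',proj(d,[[0,0,0],[.219,.585,.227]]).round(),proj(s,[[0,0,0],[.219,.585,.227]]).round())
for nm,dd,pts in(('top',d,dict(tray=(202,190),handle=(242,232),cork=(291,229),bottle=(337,204),clamp=(365,253),tape=(421,231),wide=(281,130),marker=(437,263))),('side',s,dict(tray=(273,172),cork=(277,213),bottle=(319,222),clamp=(292,260),tape=(341,285),wide=(351,184)))):
    for k,v in pts.items(): print(nm,k,ray(dd,v,.01).round(3)[0])
# colour masks for top at 3x crop
im=d['image']
cv2.imwrite('pics/topc.png',cv2.resize(im[125:285,140:480,::-1],None,fx=2.35,fy=2.35,interpolation=cv2.INTER_CUBIC))
```

```text
[[ 0.024 -0.992  0.122]
 [-1.    -0.024 -0.   ]
 [ 0.003 -0.122 -0.993]]
base,tcp [[270. 408.]
 [-12. 323.]] [[110. 258.]
 [131.  83.]]
top tray [0.543 0.194 0.01 ]
top handle [0.437 0.086 0.01 ]
top cork [ 0.448 -0.04   0.01 ]
top bottle [ 0.515 -0.157  0.01 ]
top clamp [ 0.391 -0.231  0.01 ]
top tape [ 0.451 -0.375  0.01 ]
top wide [ 0.708 -0.006  0.01 ]
top marker [ 0.37  -0.416  0.01 ]
side tray [0.529 0.175 0.01 ]
side cork [ 0.444 -0.037  0.01 ]
side bottle [ 0.526 -0.132  0.01 ]
side clamp [ 0.391 -0.24   0.01 ]
side tape [ 0.45  -0.375  0.01 ]
side wide [ 0.705 -0.007  0.01 ]
```

View pics/topc.png

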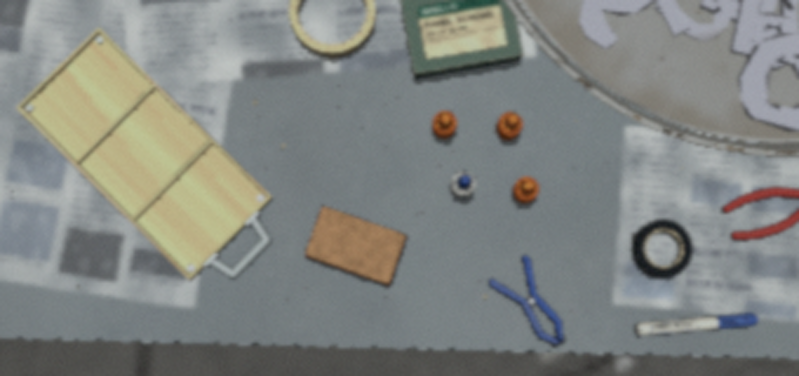

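The enlarged top view confirms the layout: tray corners (100,30), (20,105), (190,277), (270,198), the target bottle (462,185) with the blue cap, and three orange look-alikes about 65 px (70 mm) away.

```bash
cat >> h.py <<'E'
HS=dict(cork=((5,60,60),(18,200,220)),tray=((18,40,130),(32,200,255)),clamp=((105,110,40),(125,255,255)),black=((0,0,0),(179,255,50)))
def blobs(d,c,amin=40):
    m=cv2.inRange(cv2.cvtColor(cv2.GaussianBlur(d['image'],(3,3),0),cv2.COLOR_RGB2HSV),*HS[c])
    m=cv2.morphologyEx(m,cv2.MORPH_CLOSE,np.ones((3,3)))
    cs=cv2.findContours(m,cv2.RETR_EXTERNAL,cv2.CHAIN_APPROX_NONE)[0]
    return sorted([c for c in cs if cv2.contourArea(c)>amin],key=cv2.contourArea)[::-1]
def rect(d,c,z):
    p=ray(d,c.reshape(-1,2),z)[:,:2]*1000
    (x,y),(w,h),a=cv2.minAreaRect(p.astype(np.float32))
    if w<h: a+=90; w,h=h,w
    return np.array([x,y,w,h,(a+90)%180-90]).round(1)  # a: direction of long side, deg from world x
E
python3 - <<'E'
from h import *
d=load('top0')
for c,z in(('cork',.028),('tray',.012),('clamp',.012),('black',.018)):
    for b in blobs(d,c)[:7]: print(c,cv2.contourArea(b),cv2.boundingRect(b),rect(d,b,z))
print(ray(d,[[140+462/2.35,125+184/2.35],[140+526/2.35,125+188/2.35],[140+444/2.35,125+122/2.35],[140+510/2.35,125+122/2.35]],.06).round(3))
print(R.from_rotvec(observe()['ee_rot']).as_matrix().round(3))
E
```

```text
cork 821.5 (270, 213, 43, 33) [446.  -40.4  97.4  58.4  72.1]
cork 469.5 (510, 176, 51, 41) [ 541.3 -666.7  167.    45.5  -55.6]
cork 208.5 (497, 224, 33, 15) [ 456.3 -604.8   88.1   19.7  -72.9]
cork 94.5 (351, 172, 12, 13) [ 581.2 -204.6   29.5   27.4  -44.2]
cork 93.5 (358, 200, 12, 12) [ 511.7 -223.5   29.2   27.1  -44.1]
cork 90.5 (324, 172, 11, 12) [ 581.4 -134.5   28.7   25.8    1.4]
cork 74.5 (408, 309, 12, 11) [ 240.1 -352.6   29.3   20.5   38. ]
tray 4945.5 (148, 138, 107, 105) [545.9 196.9 271.5 126.4  47.1]
tray 950.0 (263, 112, 36, 35) [710.5  -4.7  92.2  91.8 -88.6]
tray 424.5 (319, 128, 35, 20) [ 688.5 -152.9   91.    43.7  -78.9]
tray 113.5 (615, 145, 25, 36) [ 644.5 -914.    94.    62.8   -3. ]
black 2638.5 (146, 0, 40, 116) [898.2 307.5 320.8  83.1  -5.4]
black 1137.0 (222, 372, 81, 28) [ 58.8  19.6 197.   64.4 -88.7]
black 777.5 (245, 331, 72, 14) [175.9 -22.4 177.1  31.3  90. ]
black 632.0 (333, 318, 307, 18) [ 214.6 -536.4  767.8   41.7  -88.6]
black 387.5 (410, 220, 23, 23) [ 4.503e+02 -3.732e+02  5.660e+01  5.640e+01  1.000e-01]
black 356.0 (245, 11, 14, 78) [925.4  78.8 215.3  19.   -5.5]
black 309.0 (191, 76, 35, 17) [825.5 191.5  94.3  36.2  84.9]
[[ 0.511 -0.154  0.06 ]
 [ 0.509 -0.222  0.06 ]
 [ 0.577 -0.133  0.06 ]
 [ 0.579 -0.204  0.06 ]]
[[-0.936  0.351 -0.   ]
 [ 0.351  0.936 -0.001]
 [-0.    -0.001 -1.   ]]
```

>>> drive_tool:
  steps:
    - [0,12.6,-34.7,0,-0.0847]
    - [0,12.6,-34.7,0,-0.0847]
    - [0,12.6,-34.7,0,-0.0847]
    - [0,12.6,-34.7,0,-0.0847]
    - [0,12.6,-34.7,0,-0.0847]
    - [0,12.6,-34.7,0,-0.0847]
    - [0,12.6,-34.7,0,-0.0847]
    - [0,12.6,-34.7,0,-0.0847]
    - [0,12.6,-34.7,0,-0.0847]
    - [0,12.6,-34.7,0,-0.0847]
    - [0,12.6,-34.7,0,-0.0847]
    - [0,12.6,-34.7,0,-0.0847]
    - [0,12.6,-34.7,0,-0.0847]
    - [0,12.6,-34.7,0,-0.0847]
    - [0,12.6,-34.7,0,-0.0847]
    - [0,12.6,-34.7,0,-0.0847]
    - [0,12.6,-34.7,0,-0.0847]
    - [0,12.6,-34.7,0,-0.0847]
    - [0,0,0,0,0]
    - [0,0,0,0,0]
  grip_force: 25

```text
clock: 1.82
position: [0.4465, -0.0415, 0.2267]
ee_rot: [2.544, 1.842, -0.001]
force: [-0.4, -0.0, -0.1]
width: 1.002
gripper_force: 0.0
```

```bash
cat >> h.py <<'E'
def pose():
    o=observe(); M=R.from_rotvec(o['ee_rot']).as_matrix()
    print('t',round(o['clock'],2),'tcp',(o['position']*1000).round(1),'close',round(np.degrees(np.arctan2(M[1,1],M[0,1])),1),'q',o['joints'].round(2),'w',round(o['width'],3),'F',o['force'].round(1)); return o
E
python3 - <<'E'
from h import *
pose(); d=snap('wrist','w1')
for c,z in(('cork',.028),('tray',.012)):
    for b in blobs(d,c,300)[:3]: print(c,cv2.boundingRect(b),rect(d,b,z))
E
```

```text
t 1.82 tcp [446.5 -41.5 226.7] close -18.2 q [-0.6   0.15  0.66  2.02 -0.11  1.01 -0.21] w 1.002 F [-0.4 -0.  -0.1]
cork (0, 155, 100, 90) [101.2  33.4 128.2  86.  -38.4]
cork (303, 132, 48, 79) [445.5 -39.3  98.7  57.4  72.8]
cork (434, 195, 34, 31) [ 581.7 -136.9   55.5   27.3  -61. ]
tray (243, 0, 138, 84) [481.3 130.6 129.3  95.2 -42.6]
tray (492, 28, 88, 92) [712.7  -8.1 100.1  99.1 -22.7]
tray (507, 161, 57, 76) [ 695.1 -165.1   97.5   48.7  -78.7]
```

View pics/w1.png

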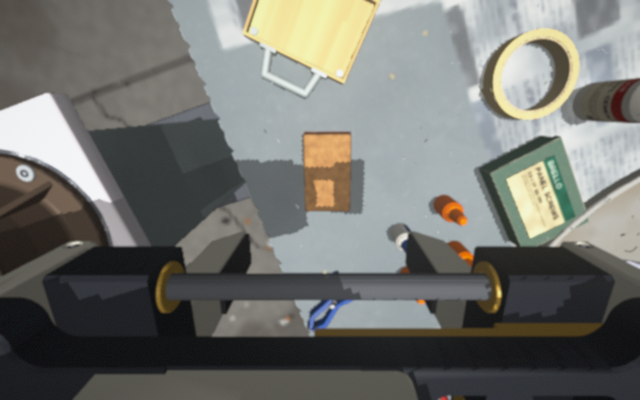

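The wrist view shows the block squared between the fingers at (327,172), matching the top-view position within 1.5 mm. Next I descend and grip.

>>> drive_tool:
  steps:
    - [0,-0.7,1.6,-20,0.01]
    - [0,0,0,-40,0]
    - [0,0,0,-40,0]
    - [0,0,0,-40,0]
    - [0,0,0,-40,0]
    - [0,0,0,-24.7,0]
    - [0,0,0,-10,0]
    - [0,0,0,0,0]
    - [1,0,0,0,0]
    - [1,0,0,0,0]
    - [1,0,0,0,0]
    - [1,0,0,0,0]
    - [1,0,0,0,0]
    - [1,0,0,0,0]
  grip_force: 25

```text
clock: 3.03
position: [0.4461, -0.0376, 0.0127]
ee_rot: [2.53, 1.861, 0.002]
force: [-1.3, 0.8, 10.6]
width: 0.625
gripper_force: 25.0
```

>>> drive_tool:
  steps:
    - [1,0,0,30,0]
    - [1,0,0,40,0]
    - [1,0,0,40,0]
    - [1,16.1,30,10,0.1124]
    - [1,16.1,30,0,0.1124]
    - [1,16.1,30,0,0.1124]
    - [1,16.1,30,0,0.1124]
    - [1,16.1,30,0,0.1124]
    - [1,16.1,30,0,0.1124]
    - [1,16.1,30,0,0.1124]
    - [1,16.1,30,0,0.1124]
    - [1,16.1,30,0,0.1124]
    - [1,16.1,30,0,0.1124]
    - [1,0,0,0,0]
    - [1,0,0,0,0]
  grip_force: 25

```text
clock: 4.28
position: [0.6065, 0.2643, 0.1314]
ee_rot: [-1.146, -2.925, -0.0]
force: [-1.0, -0.9, -1.2]
width: 0.629
gripper_force: 25.0
```

Run:
```python
from h import *
pose(); d=snap('wrist','w2');t=snap('top','top1')
for n,dd in(('w',d),('t',t)):
  for c,z in(('cork',.131+.0153),('tray',.012)):
    for b in blobs(dd,c,300)[:3]: print(n,c,cv2.boundingRect(b),rect(dd,b,z))
```

```text
t 4.28 tcp [606.5 264.3 131.4] close 47.2 q [-0.67  0.58  0.27  1.6  -0.18  0.98  0.49] w 0.629 F [-1.  -0.9 -1.2]
w cork (267, 155, 119, 120) [587.6 279.   65.9  61.  -42.8]
w cork (278, 299, 100, 31) [631.8 239.3  57.1  20.6  47.2]
w tray (79, 123, 299, 129) [542.9 196.9 274.8 129.4  47.2]
t cork (510, 176, 51, 41) [ 524.7 -615.5  152.1   41.4  -55.6]
t tray (176, 138, 79, 105) [545.4 197.8 276.1 126.6  46.6]
t tray (264, 112, 35, 36) [709.2  -5.9  94.5  89.6   1.6]
t tray (319, 128, 35, 20) [ 688.3 -152.9   91.    44.1  -78.9]
```

View pics/w2.png

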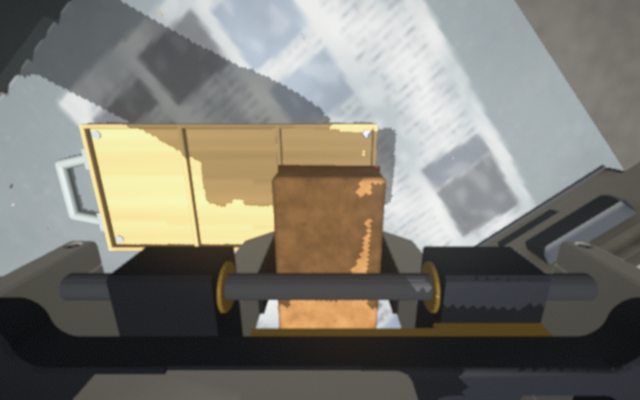

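The wrist view shows the block held straight, its top far edge at row ~177, over the end compartment. The tray handle is at the left (75,190). I check the block's offset in the hand.

Run:
```python
from h import *
d=load('w2'); t=np.array([606.5,264.3])
u=np.array([np.cos(np.radians(47.2)),np.sin(np.radians(47.2))]); v=np.array([u[1],-u[0]])
for z,px in((.1467,[[277,178],[330,178],[381,178]]),(.119,[[279,166],[330,166],[381,166]])):
    p=ray(d,px,z)[:,:2]*1000
    print(z,((p-t)@u).round(1),((p-t)@v).round(1))
# tray in tray coords: wall edges far row, wall line columns at z=.012
p=ray(d,[[83,126],[183,126],[280,126],[376,126],[110,248],[200,248],[276,160]],.012)[:,:2]*1000-[544.5,197]
print(np.c_[-(p@u),-(p@v)].round(1))
```

```text
0.1467 [-26.2   0.2  25.6] [-45.3 -45.3 -45.3]
0.119 [-29.6   0.3  30.3] [-46.1 -46.1 -46.1]
[[ 134.1   63.2]
 [  42.4   63.2]
 [ -46.6   63.2]
 [-134.6   63.2]
 [ 135.9  -60.2]
 [  42.4  -60.2]
 [ -41.3   31.8]]
```

>>> drive_tool:
  steps:
    - [1,-3.3,0.8,-30,0]
    - [1,0,0,-35,0]
    - [1,0,0,-30,0]
    - [1,0,0,-12,0]
    - [1,0,0,-5,0]
    - [1,0,0,-2,0]
    - [1,0,0,0,0]
    - [0.24,0,0,0,0]
    - [0.24,0,0,0,0]
    - [0.24,0,0,0,0]
    - [0.24,0,0,0,0]
    - [0.24,0,0,15,0]
    - [0.24,0,0,40,0]
    - [0.24,0,0,40,0]
    - [0.24,0,0,40,0]
    - [0.24,0,0,40,0]
    - [0.24,0,0,30,0]
    - [0.24,0,0,0,0]
    - [0.24,0,0,0,0]

```text
clock: 5.97
position: [0.6044, 0.2635, 0.2257]
ee_rot: [1.149, 2.921, 0.006]
force: [-0.1, -0.8, -1.1]
width: 0.76
gripper_force: 0.0
```

Run:
```python
from h import *
pose(); d=snap('wrist','w3')
for c,z in(('cork',.032),('tray',.012)):
    for b in blobs(d,c,300)[:3]: print(c,cv2.boundingRect(b),rect(d,b,z))
```

```text
t 5.97 tcp [604.4 263.5 225.7] close 47.1 q [-0.69  0.5   0.3   1.5  -0.16  1.16  0.46] w 0.76 F [-0.1 -0.8 -1.1]
cork (301, 132, 65, 77) [604.9 270.7  93.8  75.9 -43. ]
tray (142, 120, 224, 100) [542.8 197.  274.8 129.   47. ]
```

View pics/w3.png

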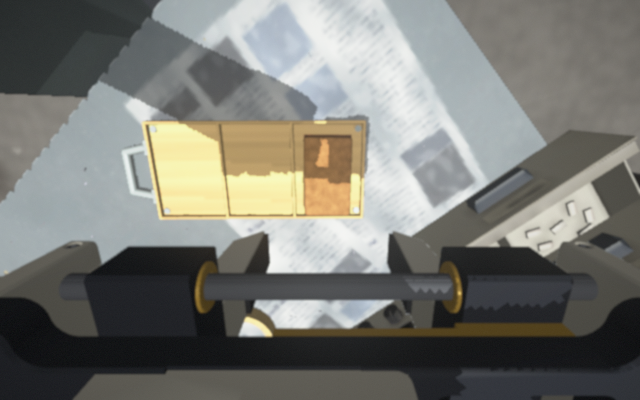

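The wrist view shows the block in the end compartment: top face at columns 303–352, rows 136–216. I measure it relative to the tray.

Run:
```python
from h import *
d=load('w3'); c=np.array([542.8,197]); a=np.radians(47)
X=-np.array([np.cos(a),np.sin(a)]); Y=np.array([-X[1],X[0]])
h=cv2.cvtColor(d['image'],cv2.COLOR_RGB2HSV)
m=(h[:,:,2]<190)&(h[:,:,1]>95)&(h[:,:,0]<18); m=m.astype(np.uint8)*255
m[:, :300]=0; m[:,360:]=0; m[:125]=0; m[222:]=0
m=cv2.morphologyEx(m,cv2.MORPH_OPEN,np.ones((3,3)));m=cv2.morphologyEx(m,cv2.MORPH_CLOSE,np.ones((9,9)))
b=max(cv2.findContours(m,0,1)[0],key=cv2.contourArea); r=rect(d,b,.032); print(cv2.boundingRect(b),r,'in tray',((r[:2]-c)@X).round(1),((r[:2]-c)@Y).round(1))
p=ray(d,[[303,176],[352,176],[328,136],[328,216]],.032)[:,:2]*1000-c; print(np.c_[p@X,p@Y].round(1))
```

```text
(304, 134, 48, 50) [589.4 276.6  59.2  56.2 -44.3] in tray -90.0 -20.2
[[ -60.2    0.8]
 [-120.     0.8]
 [ -90.6  -47.2]
 [ -90.7   52.8]]
```

Run:
```python
from h import *
d=load('top0')
P=lambda x,y:(140+x/2.35,125+y/2.35)
p=ray(d,[P(527,258),P(490,282),P(532,300),P(556,343)],.01)[:,:2]*1000; print(p.round())
for x,y in((527,262),(548,318),(505,288)):
    u,v=P(x,y); print(cv2.cvtColor(d['image'],cv2.COLOR_RGB2HSV)[round(v),round(u)])
h=(p[0]+p[1])/2; print('y dir',np.degrees(np.arctan2(*(h-p[3])[::-1])))
```

```text
[[ 437. -229.]
 [ 410. -189.]
 [ 392. -235.]
 [ 346. -261.]]
[112 137 132]
[109  58  93]
[112 110 137]
y dir 34.059209988349956
```

>>> drive_tool:
  steps:
    - [0,-14.3,-31.6,0,-0.1125]
    - [0,-14.3,-31.6,0,-0.1125]
    - [0,-14.3,-31.6,0,-0.1125]
    - [0,-14.3,-31.6,0,-0.1125]
    - [0,-14.3,-31.6,0,-0.1125]
    - [0,-14.3,-31.6,0,-0.1125]
    - [0,-14.3,-31.6,0,-0.1125]
    - [0,-14.3,-31.6,0,-0.1125]
    - [0,-14.3,-31.6,0,-0.1125]
    - [0,-14.3,-31.6,0,-0.1125]
    - [0,-14.3,-31.6,0,-0.1125]
    - [0,-14.3,-31.6,0,-0.1125]
    - [0,-14.3,-31.6,0,-0.1125]
    - [0,-14.3,-31.6,0,-0.1125]
    - [0,-14.3,-31.6,0,-0.1125]
    - [0,-14.3,-31.6,0,-0.1125]
    - [0,0,0,0,0]
    - [0,0,0,0,0]

```text
clock: 7.52
position: [0.3727, -0.2437, 0.2221]
ee_rot: [-3.006, -0.91, 0.003]
force: [0.5, 0.3, -0.8]
width: 0.999
gripper_force: 0.0
```

Run:
```python
from h import *
pose(); d=snap('wrist','w4')
h=cv2.cvtColor(d['image'],cv2.COLOR_RGB2HSV)
m=cv2.inRange(h,(108,90,40),(125,255,255)); m=cv2.morphologyEx(m,cv2.MORPH_CLOSE,np.ones((5,5)))
for b in sorted(cv2.findContours(m,0,1)[0],key=cv2.contourArea)[::-1][:5]: print(cv2.contourArea(b),cv2.boundingRect(b),rect(d,b,.012))
```

```text
t 7.52 tcp [ 372.7 -243.7  222.1] close -56.3 q [-0.31  0.17  0.9   2.04 -0.16  1.   -0.31] w 0.999 F [ 0.5  0.3 -0.8]
727.0 (306, 119, 43, 80) [ 385.6 -236.5   98.9   51.2   36.7]
175.5 (328, 3, 12, 21) [ 523.8 -150.5   19.2   12.1   34.3]
84.5 (452, 248, 21, 16) [ 379.8 -463.6   36.     8.7   79.5]
```

View pics/w4.png

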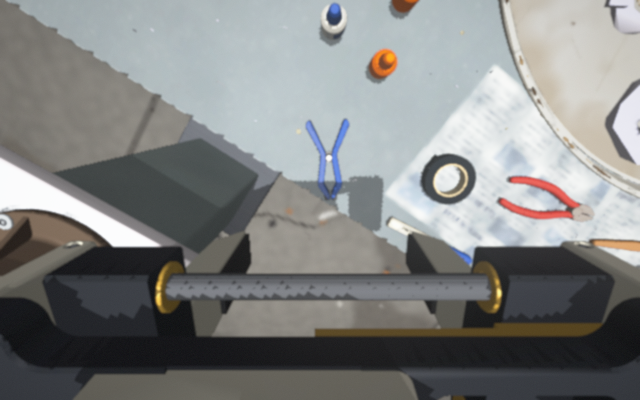

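The clamp is at rows 119–198 around column 329, handles up (towards +x) and jaws down at (331,190). It measures 99 x 51 mm, as it should. Next I grip it 12 mm towards the jaws from its centre.

>>> drive_tool:
  steps:
    - [0,3.2,0.1,-20,0.047]
    - [0,0,0,-40,0]
    - [0,0,0,-40,0]
    - [0,0,0,-40,0]
    - [0,0,0,-40,0]
    - [0,0,0,-25,0]
    - [0,0,0,-12,0]
    - [0,0,0,0,0]
    - [1,0,0,0,0]
    - [1,0,0,0,0]
    - [1,0,0,0,0]
    - [1,0,0,0,0]
    - [1,0,0,0,0]
    - [1,0,0,0,0]
    - [1,0,0,0,0]
    - [1,0,0,0,0]
    - [1,0,0,0,0]
  grip_force: 20

```text
clock: 8.98
position: [0.3778, -0.2425, 0.0061]
ee_rot: [2.982, 0.987, 0.0]
force: [-0.0, 0.5, -0.1]
width: 0.4
gripper_force: 0.0
```

>>> drive_tool:
  steps:
    - [1,0,0,0,0]
    - [1,0,0,0,0]
    - [1,0,0,0,0]
    - [1,0,0,0,0]

```text
clock: 9.32
position: [0.3776, -0.2425, 0.006]
ee_rot: [-2.983, -0.987, 0.0]
force: [-0.7, 0.5, 1.5]
width: 0.298
gripper_force: 19.8
```

>>> drive_tool:
  steps:
    - [1,0,0,35,0]
    - [1,0,0,35,0]
    - [1,0,0,40,0]
    - [1,0,0,40,0]
    - [1,11.57,28.86,0,0.117]
    - [1,11.57,28.86,0,0.117]
    - [1,11.57,28.86,0,0.117]
    - [1,11.57,28.86,0,0.117]
    - [1,11.57,28.86,0,0.117]
    - [1,11.57,28.86,0,0.117]
    - [1,11.57,28.86,0,0.117]
    - [1,11.57,28.86,0,0.117]
    - [1,11.57,28.86,0,0.117]
    - [1,11.57,28.86,0,0.117]
    - [1,11.57,28.86,0,0.117]
    - [1,11.57,28.86,0,0.117]
    - [1,11.57,28.86,0,0.117]
    - [1,11.57,28.86,0,0.117]
    - [1,11.57,28.86,0,0.117]
    - [1,0,0,0,0]

```text
clock: 10.98
position: [0.5522, 0.1976, 0.1556]
ee_rot: [-1.127, -2.932, -0.005]
force: [-1.1, 1.5, -0.8]
width: 0.295
gripper_force: 19.8
```

Run:
```python
from h import *
pose(); d=snap('wrist','w5')
```

```text
t 10.98 tcp [552.2 197.6 155.6] close 48.0 q [-0.65  0.45  0.3   1.78 -0.16  0.94  0.56] w 0.295 F [-1.1  1.5 -0.8]
```

View pics/w5.png

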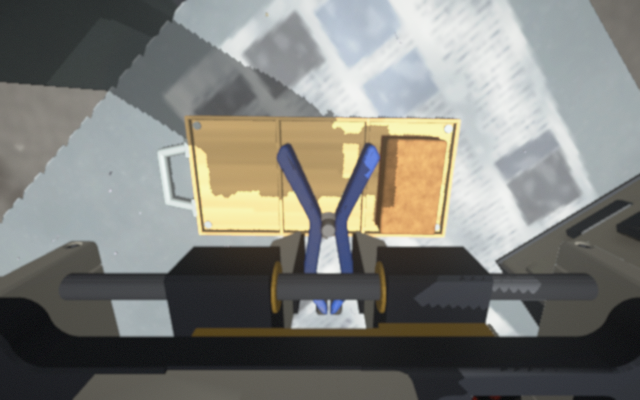

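The wrist view shows the clamp held straight over the middle compartment, handle tips at (286,147) and (371,147) and pivot at (328,224).

Run:
```python
from h import *
o=pose(); d=load('w5'); t=np.array([552.2,197.6]); a=np.radians(48.0)
u=np.array([np.cos(a),np.sin(a)]); y=np.array([-u[1],u[0]])
p=ray(d,[[286,143],[371,143],[277,155],[379,155],[328,224]],o['position'][2]+.008)[:,:2]*1000-t
print(np.c_[p@u,p@y].round(1))
```

```text
t 11.03 tcp [551.4 194.2 155.4] close 47.5 q [-0.65  0.44  0.3   1.78 -0.16  0.94  0.55] w 0.3 F [ 0.4  0.2 -1.5]
[[-22.   61.8]
 [ 21.1  61.7]
 [-26.8  55.7]
 [ 25.4  55.7]
 [ -0.7  17.7]]
```

>>> drive_tool:
  steps:
    - [1,0,0,0,0]
    - [1,0,0,-30,0]
    - [1,0,0,-35,0]
    - [1,0,0,-30,0]
    - [1,0,0,-20,0]
    - [1,0,0,0,0]
    - [1,0,0,0,0]
    - [1,0,0,0,0]

```text
clock: 11.7
position: [0.5521, 0.1897, 0.0424]
ee_rot: [1.149, 2.923, 0.001]
force: [-0.4, 1.0, 0.2]
width: 0.298
gripper_force: 19.8
```

Run:
```python
from h import *
pose()
```

```text
t 11.7 tcp [552.1 189.7  42.4] close 47.1 q [-0.6   0.59  0.26  1.88 -0.22  0.7   0.6 ] w 0.298 F [-0.4  1.   0.2]
```

>>> drive_tool:
  steps:
    - [1,0,0,-15,0]
    - [1,0,0,-10,0]
    - [1,0,0,-5,0]
    - [1,0,0,-2,0]
    - [1,0,0,0,0]
    - [0.55,0,0,0,0]
    - [0.55,0,0,0,0]
    - [0.55,0,0,0,0]
    - [0.55,0,0,0,0]
    - [0.55,0,0,10,0]
    - [0.55,0,0,30,0]
    - [0.55,0,0,40,0]
    - [0.55,0,0,40,0]
    - [0.55,0,0,40,0]
    - [0.55,0,0,40,0]
    - [0.55,0,0,15,0]
    - [0.55,0,0,0,0]
    - [0.55,0,0,0,0]

```text
clock: 13.2
position: [0.5516, 0.1906, 0.2255]
ee_rot: [1.146, 2.923, 0.003]
force: [0.9, 0.4, -0.8]
width: 0.448
gripper_force: 0.0
```

Run:
```python
from h import *
pose(); d=snap('wrist','w6')
h=cv2.cvtColor(d['image'],cv2.COLOR_RGB2HSV)
m=cv2.inRange(h,(108,90,30),(125,255,255)); m=cv2.morphologyEx(m,cv2.MORPH_CLOSE,np.ones((5,5)))
b=max(cv2.findContours(m,0,1)[0],key=cv2.contourArea); r=rect(d,b,.016); print(cv2.boundingRect(b),r)
for b in blobs(d,'tray',300)[:2]:
    q=rect(d,b,.012); print(cv2.boundingRect(b),q)
cv2.imwrite('pics/w6c.png',cv2.resize(d['image'][90:250,120:420,::-1],None,fx=2.6,fy=2.6,interpolation=cv2.INTER_CUBIC))
```

```text
t 13.2 tcp [551.6 190.6 225.5] close 47.2 q [-0.67  0.37  0.33  1.7  -0.13  1.09  0.53] w 0.448 F [ 0.9  0.4 -0.8]
(317, 125, 31, 77) [552.2 205.9  96.4  27.8 -68.3]
(214, 111, 226, 101) [542.7 197.  274.5 128.2  47.2]
(274, 309, 59, 21) [691.1   9.4  88.2  35.4  45.7]
```

View pics/w6c.png

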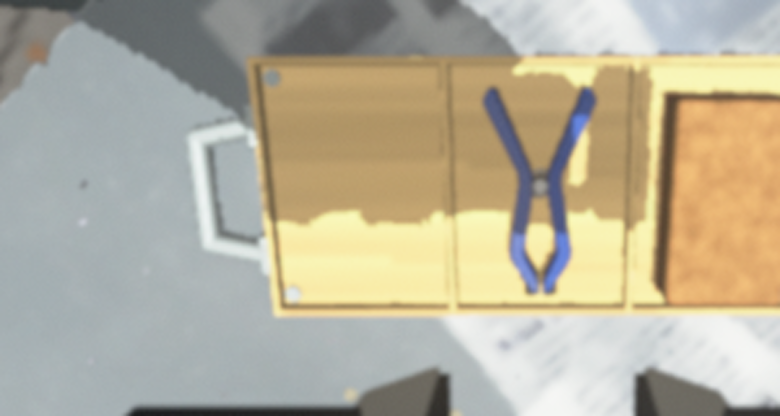

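The clamp lies in the middle compartment, centred within about 2 mm, handles up (488–596) and jaws down. The block looks a bit low in its compartment, so I measure that properly.

Run:
```python
from h import *
for n in('w6','w3'):
    d=load(n); g=d['image'].astype(int)
    if n=='w6': pr=[[400,100+y] for y in(0,)]; cols=(395,405,415); rows=range(105,225)
    else: cols=(315,328,340); rows=range(112,228)
    for c in cols: print(n,c,' '.join(f"{r}:{g[r,c,0]},{g[r,c,2]}" for r in rows if r<140 or r>198))
```

```text
w6 395 105:185,205 106:189,208 107:193,210 108:199,214 109:204,216 110:213,205 111:230,185 112:243,172 113:245,167 114:241,161 115:241,163 116:246,174 117:248,181 118:248,183 119:248,186 120:248,184 121:248,185 122:247,180 123:242,168 124:223,141 125:174,106 126:127,77 127:114,64 128:146,76 129:187,92 130:213,103 131:223,109 132:225,109 133:226,110 134:228,113 135:230,113 136:231,115 137:231,114 138:230,113 139:228,111 199:229,113 200:230,114 201:230,114 202:230,114 203:230,113 204:230,113 205:225,110 206:210,103 207:192,103 208:219,130 209:242,166 210:246,194 211:244,223 212:241,236 213:240,239 214:241,240 215:241,241 216:241,240 217:242,241 218:242,241 219:242,241 220:242,241 221:241,240 222:239,239 223:236,236 224:234,235
w6 405 105:197,206 106:203,211 107:208,215 108:212,219 109:208,213 110:203,188 111:225,165 112:243,166 113:246,170 114:241,163 115:241,163 116:246,175 117:248,182 118:248,184 119:248,185 120:248,186 121:248,186 122:248,185 123:247,180 124:240,163 125:209,132 126:149,93 127:123,70 128:160,82 129:208,103 130:227,113 131:231,114 132:231,115 133:231,114 134:230,115 1
[... 2457 characters left out ...]
,237 227:236,236
w3 340 112:183,194 113:187,198 114:192,203 115:194,204 116:184,193 117:162,169 118:137,142 119:134,123 120:153,113 121:174,109 122:176,106 123:168,103 124:170,103 125:179,107 126:186,112 127:188,113 128:188,113 129:190,113 130:188,112 131:187,111 132:186,110 133:181,107 134:157,93 135:122,73 136:99,61 137:107,62 138:126,70 139:140,74 199:227,111 200:225,110 201:224,110 202:225,110 203:226,111 204:227,113 205:229,115 206:228,114 207:227,112 208:227,112 209:225,111 210:224,112 211:221,108 212:220,108 213:217,105 214:205,103 215:203,114 216:228,145 217:242,176 218:236,201 219:223,218 220:221,224 221:227,229 222:233,233 223:238,237 224:240,239 225:241,240 226:243,241 227:243,242
```

Run:
```python
from h import *
d=load('w6'); c=np.array([542.7,197]); a=np.radians(47.2)
X=-np.array([np.cos(a),np.sin(a)]); Y=np.array([-X[1],X[0]])
def tc(px,z): p=ray(d,px,z)[:,:2]*1000-c; return np.c_[p@X,p@Y].round(1)
P=lambda x,y:(120+(x+.5)/2.6-.5,90+(y+.5)/2.6-.5)
print('block',tc([P(720,95),P(720,305),P(670,200)],.032))
print('tray rim',tc([P(350,60),P(350,315),P(720,60),P(720,312)],.012))
print('clamp',tc([P(484,100),P(597,100),P(540,86),P(540,293)],.018))
```

```text
block [[-80.7 -47.2]
 [-87.4  51.8]
 [-60.6   0.3]]
tray rim [[ 88.2 -62.1]
 [ 97.5  63.8]
 [-84.2 -61.9]
 [-92.6  62.4]]
clamp [[ 25.8 -44.2]
 [-26.8 -44.2]
 [ -0.3 -50.5]
 [ -0.1  50.1]]
```

The block sits about 2–3 mm off centre in y, the clamp within 1 mm; both are fine. Bottle next.

>>> drive_tool:
  steps:
    - [0.4,-4,-34.5,0,0.01]
    - [0.4,-4,-34.5,0,0.01]
    - [0.4,-4,-34.5,0,0.01]
    - [0.4,-4,-34.5,0,0.01]
    - [0.4,-4,-34.5,0,0.01]
    - [0.4,-4,-34.5,0,0.01]
    - [0.4,-4,-34.5,0,0.01]
    - [0.4,-4,-34.5,0,0.01]
    - [0.4,-4,-34.5,0,0.01]
    - [0.4,-4,-34.5,0,0.01]
    - [0.4,0,0,0,0]
    - [0.4,0,0,0,0]
    - [0.4,0,0,0,0]

```text
clock: 14.33
position: [0.5105, -0.154, 0.2228]
ee_rot: [-0.999, -2.976, 0.0]
force: [0.1, 0.6, -0.6]
width: 0.601
gripper_force: 0.0
```

Run:
```python
from h import *
pose(); d=snap('wrist','w7')
cv2.imwrite('pics/w7c.png',cv2.resize(d['image'][60:260,200:460,::-1],None,fx=3,fy=3,interpolation=cv2.INTER_CUBIC))
```

```text
t 14.33 tcp [ 510.5 -154.   222.8] close 52.9 q [-0.15  0.3   0.44  1.83 -0.14  1.05  1.27] w 0.601 F [ 0.1  0.6 -0.6]
```

View pics/w7c.png

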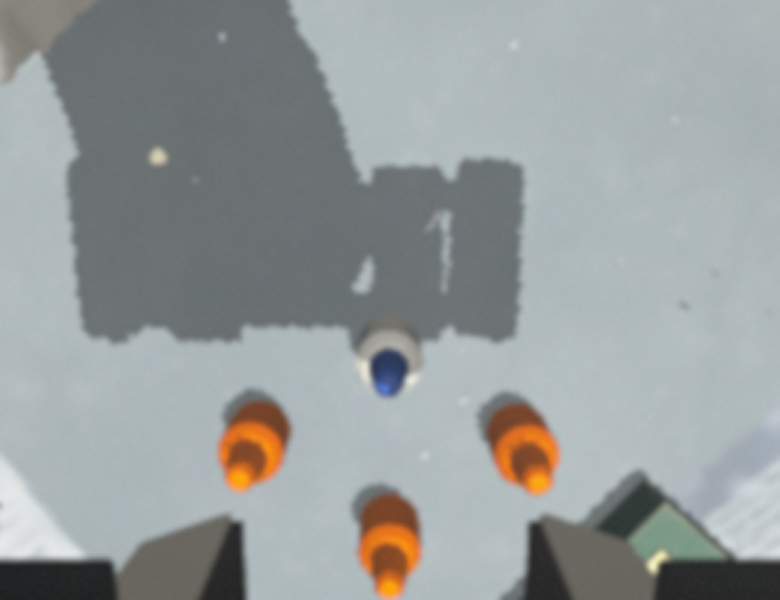

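The blue-capped bottle is at crop (388,365), standing between the fingers' line. The orange bottles lie at (255,440), (522,440), and (388,540), clear of the closing axis.

Run:
```python
from h import *
d=load('w7'); t=load('top0'); s=load('side0')
def blue(d,box):
    x0,y0,x1,y1=box
    m=cv2.inRange(cv2.cvtColor(d['image'],cv2.COLOR_RGB2HSV),(105,110,30),(125,255,255)); k=np.zeros_like(m); k[y0:y1,x0:x1]=m[y0:y1,x0:x1]
    ys,xs=np.nonzero(k); print('blue',len(xs),xs.min(),xs.max(),ys.min(),ys.max(),xs.mean(),ys.mean()); return xs.mean(),ys.mean()
w=blue(d,(310,165,350,200)); a=blue(t,(325,190,348,215)); b=blue(s,(310,205,328,225))
def line(d,uv): o=np.array(d['xyz']); v=ray(d,uv,0)[0]-o; return o,v/np.linalg.norm(v)
L=[line(d,w),line(t,a),line(s,b)]
A=sum(np.eye(3)-np.outer(v,v) for o,v in L); B=sum((np.eye(3)-np.outer(v,v))@o for o,v in L)
p=np.linalg.solve(A,B); print('tri',p.round(4),[np.linalg.norm((np.eye(3)-np.outer(v,v))@(p-o)).round(4) for o,v in L])
for z in(.055,.06,.065): print(z,ray(d,w,z)[0].round(4),ray(t,a,z)[0].round(4))
```

```text
blue 103 325 334 178 190 328.9805825242718 183.74757281553397
blue 14 336 339 200 204 337.35714285714283 201.78571428571428
blue 9 318 320 211 216 319.0 212.88888888888889
tri [ 0.5137 -0.1555  0.0582] [np.float64(0.001), np.float64(0.0015), np.float64(0.0006)]
0.055 [ 0.5134 -0.156   0.055 ] [ 0.5157 -0.1559  0.055 ]
0.06 [ 0.5124 -0.1552  0.06  ] [ 0.5151 -0.1556  0.06  ]
0.065 [ 0.5114 -0.1545  0.065 ] [ 0.5144 -0.1554  0.065 ]
```

>>> drive_tool:
  steps:
    - [0.4,3,-1.5,-20,0]
    - [0.4,0,0,-35,0]
    - [0.4,0,0,-35,0]
    - [0.4,0,0,-30,0]
    - [0.4,0,0,-30,0]
    - [0.4,0,0,-25,0]
    - [0.4,0,0,-20,0]
    - [0.4,0,0,-16,0]
    - [0.4,0,0,0,0]
    - [0.4,0,0,0,0]
    - [0.55,0,0,0,0]
    - [0.62,0,0,0,0]
    - [0.68,0,0,0,0]
    - [0.72,0,0,0,0]
    - [1,0,0,0,0]
    - [1,0,0,0,0]
    - [1,0,0,0,0]
    - [1,0,0,0,0]
  grip_force: 10

```text
clock: 15.88
position: [0.5147, -0.1561, 0.0136]
ee_rot: [0.999, 2.977, 0.001]
force: [-0.2, 0.4, 6.3]
width: 0.284
gripper_force: 10.0
```

Run:
```python
from h import *
pose(); d=snap('wrist','w8'); d=snap('side','side2')
```

```text
t 15.88 tcp [ 514.7 -156.1   13.6] close 52.9 q [-0.03  0.59  0.32  2.01 -0.32  0.59  1.42] w 0.284 F [-0.2  0.4  6.3]
```

>>> drive_tool:
  steps:
    - [1,0,0,15,0]
    - [1,0,0,30,0]
    - [1,0,0,35,0]
    - [1,0,0,30,0]
    - [1,0,0,10,0]
    - [1,-2.1,19.3,0,0]
    - [1,-3.2,29,0,0]
    - [1,-3.2,29,0,0]
    - [1,-3.2,29,0,0]
    - [1,-3.2,29,0,0]
    - [1,-3.2,29,0,0]
    - [1,-3.2,29,0,0]
    - [1,-3.2,29,0,0]
    - [1,-3.2,29,0,0]
    - [1,-2.2,20,0,0]
    - [1,-1.6,15,0,0]
    - [1,0,0,0,0]
    - [1,0,0,0,0]
    - [1,0,0,0,0]
    - [1,0,0,0,0]

```text
clock: 17.65
position: [0.4828, 0.1288, 0.1329]
ee_rot: [1.002, 2.977, -0.001]
force: [-0.1, 0.5, -0.3]
width: 0.288
gripper_force: 10.0
```

Run:
```python
from h import *
pose(); a=snap('wrist','w9')['image']; b=snap('side','side3')['image']
cv2.imwrite('pics/m9.png',np.vstack([cv2.resize(a[100:340,120:520],None,fx=1.25,fy=1.25),cv2.resize(b[100:240,200:400],None,fx=2.5,fy=2.5)[:290]])[:,:,::-1][:600])
```

```text
t 17.65 tcp [482.8 128.8 132.9] close 52.8 q [-0.65  0.35  0.36  2.01 -0.17  0.81  0.73] w 0.288 F [-0.1  0.5 -0.3]
```

View pics/m9.png

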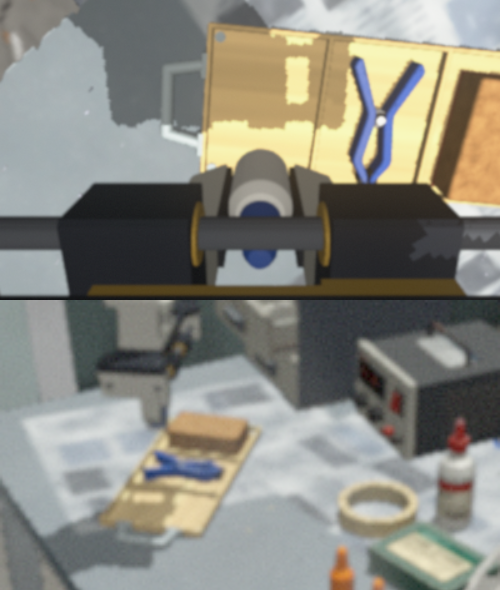

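The bottle is held upright between the pads (260,210), over the empty handle compartment. The clamp and block sit in place.

>>> drive_tool:
  steps:
    - [1,0.4,1.4,-20,0]
    - [1,0,0,-30,0]
    - [1,0,0,-30,0]
    - [1,0,0,-20,0]
    - [1,0,0,-6,0]
    - [1,0,0,-4,0]
    - [1,0,0,0,0]
    - [1,0,0,-2,0]
    - [1,0,0,-1.5,0]
    - [1,0,0,0,0]
    - [1,0,0,0,0]

```text
clock: 18.67
position: [0.4835, 0.1318, 0.0202]
ee_rot: [0.999, 2.978, 0.001]
force: [-0.4, -0.7, 0.2]
width: 0.287
gripper_force: 10.0
```

>>> drive_tool:
  steps:
    - [1,0,-1,-1.2,0]
    - [1,0,0,-1,0]
    - [1,0,0,0,0]
    - [1,0,0,0,0]

```text
clock: 19.0
position: [0.4834, 0.1306, 0.0176]
ee_rot: [0.999, 2.978, 0.0]
force: [-0.3, -0.9, 4.0]
width: 0.283
gripper_force: 10.0
```

Contact (4 N). I release gradually and lift straight up.

>>> drive_tool:
  steps:
    - [0.68,0,0,0,0]
    - [0.65,0,0,0,0]
    - [0.6,0,0,0,0]
    - [0.5,0,0,0,0]
    - [0.45,0,0,0,0]
    - [0.45,0,0,0,0]
    - [0.45,0,0,15,0]
    - [0.45,0,0,30,0]
    - [0.45,0,0,35,0]
    - [0.45,0,0,40,0]
    - [0.45,0,0,40,0]
    - [0.45,0,0,40,0]
    - [0.45,0,0,10,0]
    - [0.45,0,0,0,0]

```text
clock: 20.17
position: [0.485, 0.1313, 0.2307]
ee_rot: [0.998, 2.974, 0.008]
force: [0.1, -0.4, -0.3]
width: 0.549
gripper_force: 0.0
```

Run:
```python
from h import *
pose(); d=snap('wrist','w10')
cv2.imwrite('pics/w10c.png',cv2.resize(d['image'][60:250,200:520,::-1],None,fx=2.4,fy=2.4,interpolation=cv2.INTER_CUBIC))
m=cv2.inRange(cv2.cvtColor(d['image'],cv2.COLOR_RGB2HSV),(105,110,30),(125,255,255))
n,l,st,ce=cv2.connectedComponentsWithStats(m)
c=np.array([542.7,197]); a=np.radians(47.2); X=-np.array([np.cos(a),np.sin(a)]); Y=np.array([-X[1],X[0]])
for i in range(1,n):
    if st[i,4]>30:
        p=ray(d,ce[i],.062)[0,:2]*1000; print(st[i],ce[i].round(1),p.round(1),'tray',((p-c)@X).round(1),((p-c)@Y).round(1))
```

```text
t 20.17 tcp [485.  131.3 230.7] close 52.9 q [-0.7   0.23  0.4   1.89 -0.1   1.04  0.67] w 0.549 F [ 0.1 -0.4 -0.3]
[392 141  29  71 276] [405.2 173.4] [532.1 205.5] tray 0.9 -13.6
```

View pics/w10c.png

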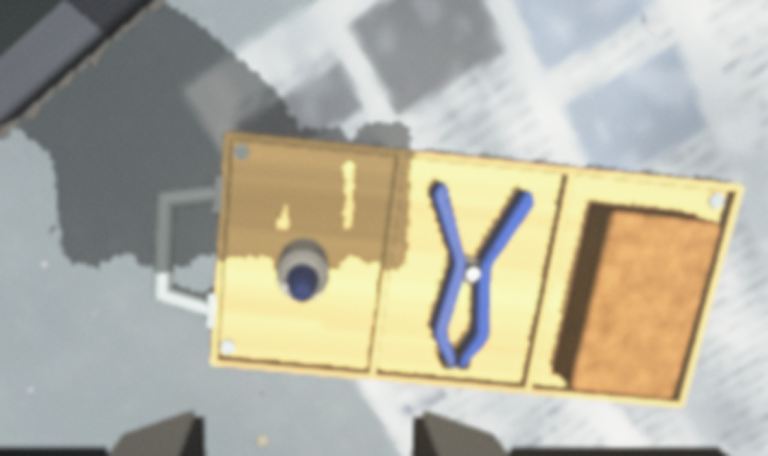

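The bottle stands upright at crop (302,260), against a compartment centre of about (304,255), and the clamp and block are undisturbed. Tape next.

>>> drive_tool:
  steps:
    - [0,-2.33,-33.6,0,0.02]
    - [0,-2.33,-33.6,0,0.02]
    - [0,-2.33,-33.6,0,0.02]
    - [0,-2.33,-33.6,0,0.02]
    - [0,-2.33,-33.6,0,0.02]
    - [0,-2.33,-33.6,0,0.02]
    - [0,-2.33,-33.6,0,0.02]
    - [0,-2.33,-33.6,0,0.02]
    - [0,-2.33,-33.6,0,0.02]
    - [0,-2.33,-33.6,0,0.02]
    - [0,-2.33,-33.6,0,0.02]
    - [0,-2.33,-33.6,0,0.02]
    - [0,-2.33,-33.6,0,0.02]
    - [0,-2.33,-33.6,0,0.02]
    - [0,-2.33,-33.6,0,0.02]
    - [0,0,0,0,0]
    - [0,0,0,0,0]
    - [0,0,0,0,0]

```text
clock: 21.72
position: [0.4476, -0.3724, 0.2255]
ee_rot: [-0.544, -3.091, -0.002]
force: [0.7, 0.9, -0.2]
width: 1.0
gripper_force: 0.0
```

Run:
```python
from h import *
pose(); d=snap('wrist','w11')
m=cv2.inRange(cv2.cvtColor(d['image'],cv2.COLOR_RGB2HSV),(0,0,0),(179,255,75))
for b in cv2.findContours(m,0,1)[0]:
    if 300<cv2.contourArea(b)<6000:
        p=ray(d,b.reshape(-1,2),.018)[:,:2]*1000; (x,y),r=cv2.minEnclosingCircle(p.astype(np.float32)); print(cv2.boundingRect(b),round(x,1),round(y,1),'D',round(2*r,1),rect(d,b,.018))
cv2.imwrite('pics/w11.png',d['image'][:,:,::-1])
```

```text
t 21.72 tcp [ 447.6 -372.4  225.5] close 70.1 q [ 0.19  0.4   0.58  1.71 -0.24  1.1   2.06] w 1.0 F [ 0.7  0.9 -0.2]
(303, 151, 47, 43) 448.1 -376.1 D 61.2 [ 445.  -374.9   58.4   54.    70. ]
(0, 121, 116, 50) 301.1 -676.0 D 167.5 [ 302.4 -675.9  167.2   19.4  -85.8]
```

View pics/w11.png

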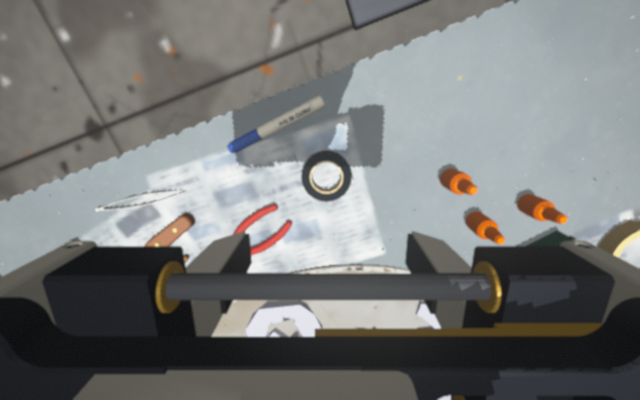

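Run:
```python
from h import *
d=load('w11'); print((ray(d,[[302,176],[351,176],[326.5,151],[326.5,200],[326.5,175.5]],.018)*1000).round(1), (ray(load('top1'),[[421,231],[421.3,231.2]],.018)*1000).round(1))
g=d['image']; print(g[142:206,327].mean(1).round(), g[176,295:358].mean(1).round())
```

```text
[[ 438.9 -405.1   18. ]
 [ 460.1 -346.7   18. ]
 [ 419.8 -365.    18. ]
 [ 479.4 -386.8   18. ]
 [ 448.9 -375.7   18. ]] [[ 450.1 -373.2   18. ]
 [ 449.6 -373.9   18. ]]
[123. 122. 125. 128. 134. 133. 127. 115.  90.  64.  53.  56.  54.  55.
  54.  54.  55.  62.  90. 137. 184. 217. 226. 229. 231. 233. 231. 226.
 223. 219. 219. 222. 226. 232. 233. 233. 229. 228. 229. 234. 236. 235.
 230. 219. 195. 176. 149. 115. 114. 158. 192. 177. 122.  79.  72.  71.
  71.  75.  98. 146. 187. 208. 212. 214.] [223. 224. 224. 225. 222. 201. 155. 101.  72.  69.  69.  70.  71.  96.
 151. 193. 197. 198. 220. 229. 230. 231. 231. 232. 231. 231. 230. 229.
 229. 230. 231. 233. 233. 235. 236. 235. 233. 233. 231. 230. 229. 228.
 227. 218. 186. 164. 181. 187. 145.  91.  70.  69.  68.  69.  69.  85.
 122. 166. 205. 225. 228. 230. 229.]
```

The tape is at (326,175), outer diameter about 62 mm as measured, with the pliers and marker clear of the finger lines.

>>> drive_tool:
  steps:
    - [0,1.7,-2.3,-20,0]
    - [0,0,0,-40,0]
    - [0,0,0,-40,0]
    - [0,0,0,-40,0]
    - [0,0,0,-35,0]
    - [0,0,0,-25,0]
    - [0,0,0,-15,0]
    - [0,0,0,-5,0]
    - [0,0,0,0,0]
    - [0,0,0,0,0]
    - [0.2,0,0,0,0]
    - [0.25,0,0,0,0]
    - [1,0,0,0,0]
    - [1,0,0,0,0]
    - [1,0,0,0,0]
    - [1,0,0,0,0]
  grip_force: 15

```text
clock: 23.1
position: [0.4501, -0.3758, 0.0078]
ee_rot: [0.543, 3.094, -0.0]
force: [-0.1, 0.8, 4.4]
width: 0.685
gripper_force: 15.0
```

>>> drive_tool:
  steps:
    - [1,0,0,30,0]
    - [1,0,0,40,0]
    - [1,0,0,40,0]
    - [1,9,35,15,-0.02]
    - [1,9,36,15,-0.02]
    - [1,9,36,15,-0.02]
    - [1,9,36,10,-0.02]
    - [1,9,36,0,-0.02]
    - [1,9,36,0,-0.02]
    - [1,9,36,0,-0.02]
    - [1,9,36,0,-0.02]
    - [1,9,36,0,-0.02]
    - [1,9,36,0,-0.02]
    - [1,9,36,0,-0.02]
    - [1,9,36,0,-0.03]
    - [1,9,36,0,-0.03]
    - [1,9,36,0,-0.03]
    - [1,9,36,0,-0.03]
    - [1,9,36,0,-0.03]
    - [1,9,36,0,-0.03]

```text
clock: 24.77
position: [0.6028, 0.2371, 0.1722]
ee_rot: [-1.149, -2.924, 0.0]
force: [0.1, -0.2, -0.4]
width: 0.683
gripper_force: 15.0
```

>>> drive_tool:
  steps:
    - [1,3.7,26,0,0]
    - [1,0,0,0,0]
    - [1,0,0,0,0]
    - [1,0,0,0,0]
    - [1,0,0,0,0]

```text
clock: 25.18
position: [0.6067, 0.2594, 0.1725]
ee_rot: [1.15, 2.923, -0.001]
force: [-1.5, -0.0, -0.3]
width: 0.689
gripper_force: 15.0
```

Run:
```python
from h import *
pose(); d=snap('wrist','w12')
cv2.imwrite('pics/w12c.png',cv2.resize(d['image'][60:360,120:520,::-1],None,fx=2,fy=2,interpolation=cv2.INTER_CUBIC))
for b in blobs(d,'tray',300)[:2]: print(cv2.boundingRect(b),rect(d,b,.012))
```

```text
t 25.18 tcp [606.7 259.4 172.5] close 47.0 q [-0.85  0.58  0.58  1.58 -0.35  1.08  0.64] w 0.689 F [-1.5 -0.  -0.3]
(113, 117, 262, 117) [543.3 196.6 274.8 131.   47.3]
(291, 223, 76, 50) [665.9 204.1  90.5  63.8  46. ]
```

View pics/w12c.png

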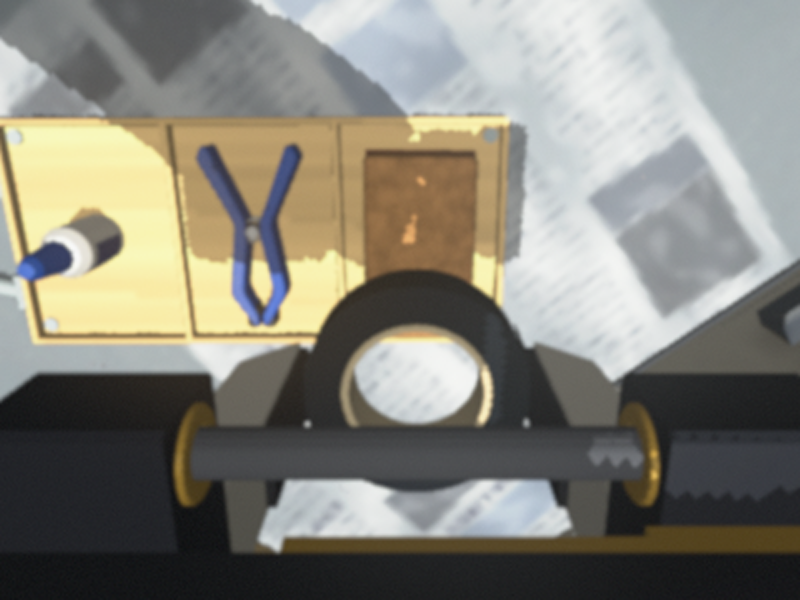

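The tape is held flat, top circle at columns 305–530, rows 270–490 in the crop. The block's top face is at columns 365–476 with its far edge at row ~155, and the bottle still stands in its compartment.

Run:
```python
from h import *
d=load('w12'); t=np.array([606.7,259.4]); a=np.radians(47.1); u=np.array([np.cos(a),np.sin(a)]); y=np.array([-u[1],u[0]])
P=lambda x,yy:(120+(x+.5)/2-.5,60+(yy+.5)/2-.5)
def f(px,z): p=ray(d,px,z)[:,:2]*1000-t; return np.c_[p@u,p@y].round(1)
print('block',f([P(365,230),P(476,230),P(420,152),P(420,157)],.032))
print('tape',f([P(305,370),P(530,370),P(418,270),P(418,490)],.1725+.010))
print('tray',f([P(420,118),P(420,340)],.012))
```

```text
block [[-27.6  12.4]
 [ 29.9  12.4]
 [  0.9  52.1]
 [  0.9  49.6]]
tape [[-31.7   6.2]
 [ 30.6   6.2]
 [ -0.4  35.1]
 [ -0.4 -32.8]]
tray [[  0.9  67.7]
 [  1.  -57.7]]
```

>>> drive_tool:
  steps:
    - [1,0.4,1.4,-25,0]
    - [1,0,0,-35,0]
    - [1,0,0,-35,0]
    - [1,0,0,-20,0]
    - [1,0,0,-8,0]
    - [1,0,0,0,0]
    - [1,0,0,0,0]
    - [1,0,0,0,0]

```text
clock: 25.9
position: [0.6084, 0.2626, 0.0513]
ee_rot: [1.147, 2.922, 0.003]
force: [0.3, -0.4, -0.6]
width: 0.684
gripper_force: 15.0
```

>>> drive_tool:
  steps:
    - [1,-1.2,-1.4,-5,0]
    - [1,0,0,-4,0]
    - [1,0,0,-1.5,0]
    - [1,0,0,0,0]
    - [1,0,0,0,0]

```text
clock: 26.32
position: [0.606, 0.2613, 0.0398]
ee_rot: [1.147, 2.924, 0.001]
force: [-2.3, -0.9, 7.4]
width: 0.691
gripper_force: 15.0
```

>>> drive_tool:
  steps:
    - [0.28,0,0,0,0]
    - [0.25,0,0,0,0]
    - [0.2,0,0,0,0]
    - [0.12,0,0,0,0]
    - [0.12,0,0,0,0]
    - [0.12,0,0,15,0]
    - [0.12,0,0,30,0]
    - [0.12,0,0,40,0]
    - [0.12,0,0,40,0]
    - [0.12,0,0,40,0]
    - [0.12,0,0,30,0]
    - [0.12,0,0,0,0]
    - [0.12,0,0,0,0]

```text
clock: 27.4
position: [0.6069, 0.2616, 0.2359]
ee_rot: [1.146, 2.922, 0.005]
force: [-0.6, 0.3, -1.7]
width: 0.881
gripper_force: 0.0
```

Run:
```python
from h import *
pose(); d=snap('wrist','w13'); s=snap('side','side4')
cv2.imwrite('pics/fin.png',np.hstack([cv2.resize(d['image'][80:260,100:420],None,fx=1.6,fy=1.6),cv2.resize(s['image'][130:226,230:330],None,fx=2.8,fy=3)])[:,:,::-1])
```

```text
t 27.4 tcp [606.9 261.6 235.9] close 47.2 q [-0.87  0.53  0.61  1.5  -0.31  1.2   0.61] w 0.881 F [-0.6  0.3 -1.7]
```

View pics/fin.png

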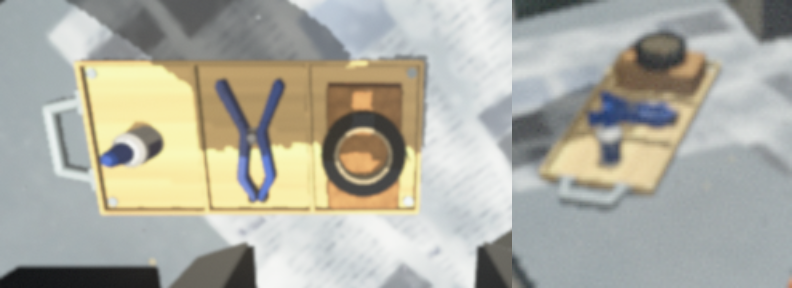

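The final view shows all items in place, with the tape on the block at (363,152) and the block's top face spanning rows 86–208. I check the centring with rays.

Run:
```python
from h import *
d=load('w13'); c=np.array([542.9,197]); a=np.radians(47.1); X=-np.array([np.cos(a),np.sin(a)]); Y=np.array([-X[1],X[0]])
P=lambda x,y:(100+(x+.5)/1.6-.5,80+(y+.5)/1.6-.5)
def f(px,z): p=ray(d,px,z)[:,:2]*1000-c; return np.c_[p@X,p@Y].round(1)
print('tape',f([P(321,152),P(406,152),P(363,110),P(363,195)],.05))
print('block',f([P(328,200),P(400,200),P(363,87),P(363,208)],.032))
print('tray',f([P(260,60),P(260,212)],.012))
```

```text
tape [[ -57.9    0.7]
 [-121.2    0.7]
 [ -89.1  -30.5]
 [ -89.1   34.3]]
block [[ -60.8   44.3]
 [-119.    44.3]
 [ -89.1  -45.3]
 [ -89.1   51.2]]
tray [[ -8.7 -64.2]
 [ -0.6  61.8]]
```

```bash
python3 -c "
from cell import arm; print(arm.sign_off())"
```

```text
the job is handed in; nothing more can be done
None
```

The tray is set out and handed in at about 27 s: bottle upright by the handle, clamp in the middle compartment, block at the far end about 3 mm off centre across the tray, and tape centred on the block within about 1 mm.

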